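# Put the glass egg away behind the push-push hatch

### The arm

A 6-joint arm with a two-finger parallel gripper is mounted at the origin on the work surface. World frame = base frame: x ahead of the robot, y to its left, z up, the work surface at z = 0. Lengths are in mm, angles in rad, forces in N, time in s.
With the tool pointing down it reaches from about 350 to 975 mm from the base axis. Payload 7.1 kg.
Tool frame: the origin (TCP) lies between the finger pads; the fingertips stand 19 mm ahead of it and the grasp point (between the pads) is the TCP; z points along the fingers, y is the line along which they close (so a half turn about z gives the same grasp; the last joint's range is limited). The gripper opens to 88 mm and grips with 3 to 60 N. Pads are 20 mm wide; open, the fingers measure 115 mm over their backs; the gripper's body (75 mm by 178 mm) begins 61 mm behind the grasp point.
Start: joints at [1.193, 0.423, 1.63, -0, 1.089, -0.019], TCP at [219.437, 585.194, 241.675] pointing down, gripper open.
Joint ranges: [-3, 3], [-0.9, 2.11], [0.09, 2.58], [-1.31, 4.45], [0.11, 2.69], [-2.54, 2.54]. Speed limits (rad/s): [2.39, 2.39, 3.01, 3.14, 3.14, 3.14].

### API

Orientations are given as a rotation vector (axis times angle).
In Python, from workcell import ctrl gives the robot as it stands.
- The arm moves only by the tool arm_command, never from a script. Its argument "series" is a list of rows, each an object with "linear": the shift along the tool's x, y, z in m, a list of three; "turn": the turn about the tool's z in rad. A call has 1 to 10 rows; each row shifts and turns the commanded pose from where the row before left it, along the tool's axes as they then stand; what a row does not reach is not made up. A row lasts 1/10 s, in which the tool goes at most 50 mm and 8.59 degrees, less where a joint would pass 70% of its speed; a pose out of reach is approached as far as the arm can. A call with a gripper value outside its range is refused whole. "jaw" is the opening, from -1 (shut) to 1 (fully open), set as the call begins (left out, the last holds). The fingers move at their own pace and stop on an object; the grip force is fixed at half the most. Time passes only in rows, so rows that do not move let the fingers close. It gives the time, the measured TCP pose, the force, the opening and the grip force at its end, in the units of the state.
- ctrl.get_obs(): the state, without advancing time (a new reading comes with each control period).
- ctrl.get_image(name): name is "side" or "top"; returns a dict with "frame" (420x560x3 uint8, blue, green, red), "fx", "fy", "cx", "cy" (pixels), "k1" (the pictures are not rectified: a ray, as slopes to the right and down, at radius r is drawn at 1 + k1 r^2 times it, then the intrinsics apply), "rvec" (rotation vector, rad) and "tvec" (3), from world to camera coordinates, as OpenCV has them. Camera axes: x right, y down, z forward; pixel columns grow to the right and rows downward; lengths in mm; the calibration is good to about 2 mm. A picture is of the moment at which its call begins. There is no depth.
- ctrl.close_job(): hands the job in; it is judged then, once.
The state is a dict: "t": time; "qpos": joint angles; "qvel": joint speeds; "joint_torque": joint torques, N m; "ee_pos": TCP position; "orientation": TCP orientation; "ft_force": force on the tool from outside, world axes, zero at the start; "moment": the same for the moment, N m; "width": finger opening in mm; "grasp_force": force on a finger pad.
Only numpy, scipy, OpenCV 4.12 (cv2) and the standard library are available. Lean on these libraries where they do the work, as an engineer would, in place of code of your own. Each camera call takes 0.05 s, during which the arm holds its last target. There are 200 camera calls.

### The job

Put the frosted glass egg away in the bin on top of the grey shelf: press the coral strip of the white hatch so that its push-push catch lets go and it springs open, take the egg from its cork stand and seat it upright in the teal nest inside (set it down, do not drop it), then swing the hatch shut and press it once more so that it latches, its panel flush with the rim. Each time press gently, only until you feel the rubber stop, never with more than 20 N, and leave the other things on the table and the shelf where they are.

Things in the scene. Friction and masses are not known exactly. Their poses are not given: they have to be found in the camera images.
- shelf: Fixed grey three-tier shelf, 150 (x) x 320 (y) x 195 mm high. Origin: centre of its underside; x points away from the robot, y left, z up. The +y half of the top tier is a bin: outside 150 x 160 mm, walls 4 mm, rim at z = 195, floor at z = 125 mm, closed by the hatch; a partition at x = -46 mm, top at z = 165 mm, fences off the catch. The -y half is an open deck at z = 125 mm.
- hatch (a joint): Angle of the hatch (rad): 0 latched flush, 1.75 fully open (leaning back a little), about -0.045 at the rubber stop. The hinge runs along the shelf's y at the bin's far (+x) side. A damped spring drives it open in about 2 s and keeps it open; pushing it shut takes 2 to 4 N at the strip. Push-push: pressed to the stop and let go, a latched hatch springs open; swung shut, pressed to the stop and let go, it latches.
- hatch_edge (a point): Middle of the free edge of the hatch, on its outer face. The hatch is a flat cream-white panel 128 (x) x 144 (y) x 6 mm with a coral push strip. This frame turns with it: x towards the hinge axis, z normal to the outer face (up when shut). Hinge axis: 134 mm along x, 3 mm below the face. A small black cam, 14 mm wide, hangs 44 mm below it 10 mm from the edge.
- hatch_pad (a point): Point of the panel's outer face under the middle of the coral push strip, 112 mm from the hinge axis. The strip, 42 x 110 mm, is what you press: its top stands 2 to 12 mm proud of the face, fixed but different each time: find it by touch. Pressed from latched, it trips 4.5 mm down (under 3.5 mm stays latched) and meets a rubber stop 5 mm down, where the force rises from 3.5 N by 10 N per mm.
- hinge_line (a point): Middle of the hinge axis, fixed to the shelf at (66, 80, 192) mm of its frame; axes as the shelf's.
- nest (a point): Centre of the bin's floor under the teal nest, a fixed upright ring (outer diameter 39, inner 31, height 11 mm) that takes the egg's blunt end; axes as the shelf's, 66 mm in front of the hinge axis and 67 mm below it. A seated egg has its origin about 4 mm above this point.
- egg: Frosted glass egg, loose, 100 g, 50 mm tall, 40 mm in diameter, with a straight upright belt from 20 to 30 mm above its lowest point. Origin: its lowest point; z axis along its length, up. It stands upright in the ring of the stand.
- stand: Loose cork egg stand, 180 g: disc 64 mm across and 4 mm thick with a ring (outer diameter 39 mm) on it, top 15 mm above the table. Origin: centre of its underside.
- pop_disc: Bystander: teal silicone pop disc, 70 mm across, on the shelf's lowest tier. Origin: underside.
- wood_cylinder: Bystander: maple textured cylinder, 34 mm across, 50 mm tall, standing on the open half of the top tier. Origin: underside.
- spinning_top: Bystander: chrome spinning top on its foot, 48 mm across, 44 mm tall, on the middle tier. Origin: underside.
- canister: Bystander: coral twist cap canister, 63 mm across, 82 mm tall, on the table beyond the egg. Origin: underside.
- mug: Bystander: blue mug, 82 mm across, 92 mm tall, on the table behind the shelf. Origin: underside.
- candle: Bystander: candle in an amber glass jar, 66 mm across, 62 mm tall, on the table beyond the egg. Origin: underside.
Mind the look-alikes: they are no part of the job. Leave any purple look-alike of the egg alone.

How it is judged (in metres and radians):
On the way, in this order (a step that is already met when the one before it is completed fails the run):
1. the hatch has been freed and stands open, the egg not yet in the bin (value of joint hatch above 1.5 rad and horizontal distance between egg and nest above 0.1 m), for 0.1 s.
2. the egg sits in the nest, let go, with the hatch open (horizontal distance between egg and nest below 0.006 m and z of egg in the frame of nest below 0.01 m and angle between egg's own z axis and vertical below 0.25 rad and contact force between the fingers and egg below 0.1 N and linear speed of egg below 0.03 m/s and value of joint hatch above 0.8 rad), for 0.2 s.
At the end, for the whole second after the job is handed in: The hatch is latched, its panel flush with the rim (angle within 0.015 rad of 0, at rest) with nothing holding it, and the egg stands in the nest in the bin: within 6 mm of its centre, its lowest point less than 10 mm above the bin's floor, tilted less than 0.25 rad, at rest (value of joint hatch between -0.015 and 0.015 rad and velocity of joint hatch between -0.05 and 0.05 rad/s and horizontal distance between egg and nest below 0.006 m and z of egg in the frame of nest below 0.01 m and angle between egg's own z axis and vertical below 0.25 rad and linear speed of egg below 0.03 m/s); the robot touches nothing.
It fails at once if the robot presses on the hatch with more than 20 N (contact force between any of the fingers, the arm and hatch above 20 N).
It fails at once if the egg is dropped (falls faster than 0.5 m/s while out of the fingers) (linear speed of egg above 0.5 m/s and contact force between the fingers and egg below 0.05 N).
It fails at once if a bystander is moved by more than 20 mm (distance of any of pop_disc, wood_cylinder, spinning_top, canister, mug, candle from where it was at the start of the episode above 0.02 m).
It fails at once if the stand is knocked over (angle between stand's own z axis and vertical above 0.5 rad).
It also fails if it takes over 72 s, if anything falls off the work surface, if the arm or the gripper's body presses on something with over 40 N, if the wrist force passes 120 N, or if a joint passes its speed limit or range.

## Working session

There is one attempt and no reset: what is moved stays moved. The work goes in short steps, Python scripts to look and compute and a tool call to move; the robot and the scene stay as the last step left them, time stands still between calls to the robot, and variables do not carry over. Pictures are saved under pics/ and viewed, at most 10 in all, crops included, and the job is handed in when it is done.

Besides the shell and the picture viewer there is one more tool, called after "Request:" as name(argument=value, ...), one argument or row to a line, values as JSON. arm_command: Moves the arm, as the interface text tells. Its arguments: {"type":"object","properties":{"series":{"type":"array"},"jaw":{"type":"number"}},"required":["series"]}

```bash
mkdir -p pics; ls
cat > h.py <<'E'
import numpy as np, cv2
from workcell import ctrl
from scipy.spatial.transform import Rotation as R
def cam(n): return ctrl.get_image(n)
def ray(im,u,v):
    K=np.array([[im['fx'],0,im['cx']],[0,im['fy'],im['cy']],[0,0,1.]])
    d=np.array([[[float(u),float(v)]]])
    s=cv2.undistortPoints(d,K,np.array([im['k1'],0,0,0,0.]))[0,0]
    M=cv2.Rodrigues(np.array(im['rvec'],float))[0];t=np.array(im['tvec'],float).ravel()
    return -M.T@t, M.T@np.array([s[0],s[1],1.])
def plane(im,u,v,z):
    o,d=ray(im,u,v); return o+d*(z-o[2])/d[2]
def cross(a,b):
    A=np.zeros((3,3));y=np.zeros(3);P=[]
    for o,d in (a,b):
        d=d/np.linalg.norm(d);Q=np.eye(3)-np.outer(d,d);A+=Q;y+=Q@o;P.append((Q,o))
    x=np.linalg.solve(A,y);return x,[np.linalg.norm(Q@(x-o)) for Q,o in P]
def proj(im,p):
    K=np.array([[im['fx'],0,im['cx']],[0,im['fy'],im['cy']],[0,0,1.]])
    return cv2.projectPoints(np.array(p,float).reshape(-1,3),np.array(im['rvec'],float),np.array(im['tvec'],float),K,np.array([im['k1'],0,0,0,0.]))[0][:,0]
E
python3 - <<'E'
from h import *
for n in('side','top'):
    i=cam(n);cv2.imwrite(f'pics/{n}0.png',i['frame']);print(n,i['k1'],i['fx'],ray(i,280,210))
o=ctrl.get_obs();print(o); print(R.from_rotvec(o['orientation']).as_matrix().round(3))
E
```

```text
pics
side 0.0075539738281968005 458.03307141691243 (array([ 164.84953399, -621.14686762,  968.93130947]), array([ 0.39839966,  0.47823809, -0.78282951]))
top -0.08122228183609359 496.92917485529676 (array([ 409.29842872, -125.12547619, 1361.79885176]), array([ 0.17365732,  0.02742106, -0.98448306]))
{'t': 0.1, 'qpos': array([ 1.19300953e+00,  4.23756104e-01,  1.63059644e+00,  2.36086368e-06,
        1.08861180e+00, -1.90019947e-02]), 'qvel': array([ 9.21934698e-05,  5.85886125e-04, -2.02491724e-03, -9.29009840e-04,
        1.66820662e-03, -7.25906415e-04]), 'joint_torque': array([ 7.95476117e-04, -5.45613492e+01, -2.74321103e+01,  6.45163399e-02,
        1.88376044e-02, -3.38658970e-05]), 'ee_pos': array([219.26241609, 584.77167132, 240.99134517]), 'orientation': array([-5.60512864e-01, -3.09090825e+00,  2.11154980e-03]), 'ft_force': array([0.15516012, 0.11272525, 0.68372037]), 'moment': array([0.01287549, 0.03591746, 0.03035107]), 'grasp_force': 0.0, 'width': 87.82060092598232}
[[-0.936  0.351 -0.001]
 [ 0.351  0.936 -0.001]
 [ 0.    -0.001 -1.   ]]
```

View pics/side0.png

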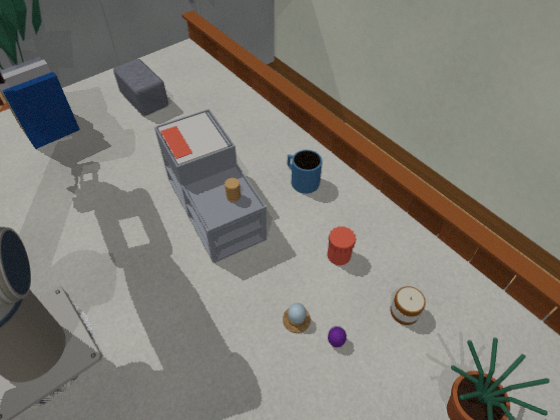

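View pics/top0.png

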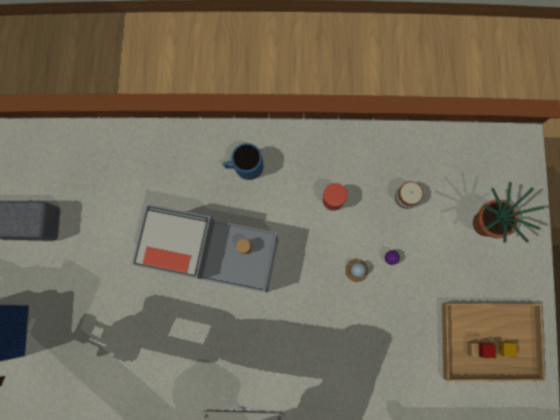

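The glass egg candidates are the pale one on cork (side 297,314; top 358,270) and the purple look-alike (side 337,337; top 392,257). I choose the pale one on the cork stand. The coral strip is at top (167,260) and the coral canister at top (335,196).

Run:
```python
from h import *
S=cam('side');T=cam('top')
def blob(im,f,box):
    x0,y0,x1,y1=box;h=cv2.cvtColor(im['frame'],cv2.COLOR_BGR2HSV)
    m=np.zeros(h.shape[:2],np.uint8);m[y0:y1,x0:x1]=f(h[y0:y1,x0:x1].astype(int))*255
    c=max(cv2.findContours(m,cv2.RETR_EXTERNAL,cv2.CHAIN_APPROX_NONE)[0],key=cv2.contourArea);return c
red=lambda h:((h[...,0]<8)|(h[...,0]>172))&(h[...,1]>120)&(h[...,2]>90)
for n,im,b in(('T',T,(130,235,205,280)),('S',S,(155,115,195,165))):
    c=blob(im,red,b);r=cv2.minAreaRect(c);m=cv2.moments(c);ctr=(m['m10']/m['m00'],m['m01']/m['m00'])
    print(n,'strip',ctr,plane(im,*ctr,202).round(1));P=np.array([plane(im,*p,202)[:2] for p in cv2.boxPoints(r)]);print(P.round(0).tolist())
    W=np.array([plane(im,*p[0],202)[:2] for p in c]).astype(np.float32);print(cv2.minAreaRect(W))
    if n=='T':ct=ray(im,*ctr)
    else: print(cross(ct,ray(im,*ctr)))
# panel+strip in top
f=T['frame'];h=cv2.cvtColor(f,cv2.COLOR_BGR2HSV)
print(h[225,180],h[212,150],h[240,225],h[270,358],h[278,350],h[262,365],S and cv2.cvtColor(S['frame'],cv2.COLOR_BGR2HSV)[[314,322,305],[297,290,297]])
a=cv2.resize(T['frame'][195:300,120:290],None,fx=4.5,fy=4.5,interpolation=cv2.INTER_CUBIC)
b=cv2.resize(T['frame'][240:300,330:410],None,fx=4,fy=4,interpolation=cv2.INTER_CUBIC)
c=cv2.resize(S['frame'][285:345,270:350],None,fx=4,fy=4,interpolation=cv2.INTER_CUBIC)
cv2.imwrite('pics/a.png',cv2.resize(T['frame'][195:300,120:290],None,fx=4.5,fy=4.5,interpolation=cv2.INTER_CUBIC));cv2.imwrite('pics/b.png',np.hstack([b,c]))
```

```text
T strip (166.26604406130267, 259.3091475095785) [492.1 172.6 202. ]
[[482.0, 228.0], [522.0, 222.0], [502.0, 117.0], [463.0, 124.0]]
((492.1117858886719, 172.8638458251953), (106.24223327636719, 39.86762619018555), 79.98432922363281)
S strip (176.06965718453682, 141.8942377826404) [491.2 168.1 202. ]
[[481.0, 225.0], [524.0, 230.0], [502.0, 115.0], [462.0, 112.0]]
((491.40948486328125, 169.77871704101562), (108.0235366821289, 40.28871154785156), 79.925048828125)
(array([492.94197287, 173.69613771, 196.80379634]), [np.float64(0.5220624448835622), np.float64(0.522062444883512)])
[ 27  19 150] [ 33  17 147] [90 10 77] [ 90  28 153] [ 16 111 110] [24 42 86] [[ 97  32 165]
 [ 17 130 100]
 [ 98  36 169]]
```

View pics/a.png

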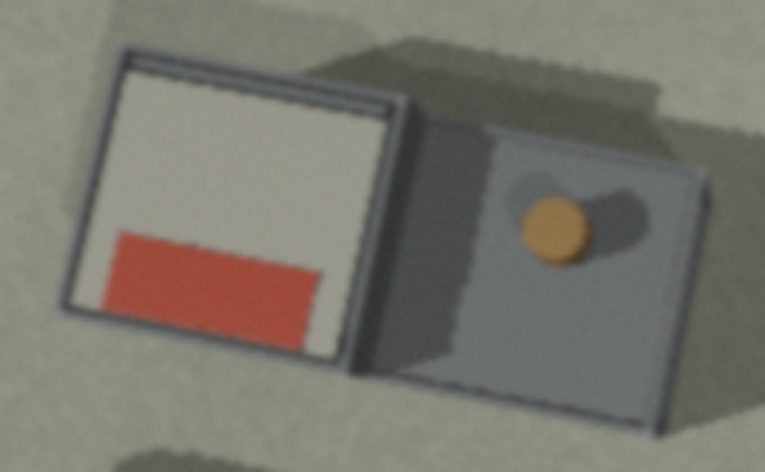

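View pics/b.png

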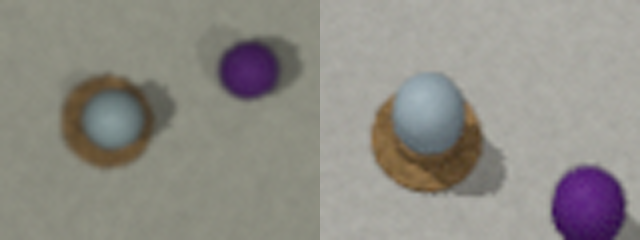

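Crop check: the pale glass egg sits upright in its cork ring, at top ≈ (358,270) and side ≈ (297,313). The purple one is separate, and the hatch is flush with the coral strip near the robot.

Run:
```python
from h import *
S=cam('side');T=cam('top')
def blob(im,f,box):
    x0,y0,x1,y1=box;h=cv2.cvtColor(im['frame'],cv2.COLOR_BGR2HSV)
    m=np.zeros(h.shape[:2],np.uint8);m[y0:y1,x0:x1]=f(h[y0:y1,x0:x1].astype(int))*255
    return max(cv2.findContours(m,cv2.RETR_EXTERNAL,cv2.CHAIN_APPROX_NONE)[0],key=cv2.contourArea)
egg=lambda h:(h[...,0]>75)&(h[...,0]<125)&(h[...,1]>15)&(h[...,2]>80)
cork=lambda h:(h[...,0]<25)&(h[...,1]>70)
hat=lambda h:((h[...,2]>118)&(h[...,1]>10)&(h[...,0]<50))|((h[...,1]>120)&(h[...,2]>90))
rs=[]
for n,im,b in(('T',T,(340,252,378,288)),('S',S,(280,296,318,335))):
    c=blob(im,egg,b);(e,ax,_)=cv2.minAreaRect(c);rs.append(ray(im,*e));print(n,'egg',e,ax,plane(im,*e,33).round(1))
    c=blob(im,cork,b);x=cv2.minEnclosingCircle(c);print(' cork',x,plane(im,*x[0],4).round(1))
print(cross(*rs))
for n,im,b in(('T',T,(130,200,215,285)),('S',S,(155,105,237,168))):
    c=blob(im,hat,b);W=np.array([plane(im,*p[0],195)[:2] for p in c]).astype(np.float32)
    print(n,'panel',cv2.minAreaRect(W),cv2.contourArea(W))
```

```text
T egg (357.5, 269.5) (13.0, 13.0) [ 486.  -297.6   33. ]
 cork ((356.4583435058594, 270.0), 11.271444320678711) [ 486.3 -298.5    4. ]
S egg (297.0, 312.5) (19.0, 16.0) [ 488.2 -297.4   33. ]
 cork ((296.2799987792969, 319.0), 13.667522430419922) [ 486.7 -298.4    4. ]
(array([ 486.63271854, -297.7712056 ,   35.27273031]), [np.float64(0.9111977460111225), np.float64(0.9111977460110656)])
T panel ((534.34912109375, 166.71466064453125), (143.44137573242188, 127.1897201538086), 79.76239013671875) 17587.072291186894
S panel ((566.186279296875, 203.6036376953125), (149.204345703125, 214.92062377929688), 51.716102600097656) 8266.089881159598
```

Request:
arm_command(
  series=[
    {"linear":[0,0,-0.04],"turn":-0.045},
    {"linear":[0,0,-0.045],"turn":-0.045},
    {"linear":[0,0,-0.045],"turn":-0.045},
    {"linear":[0,0,-0.045],"turn":-0.045},
    {"linear":[-0.028,-0.03,-0.02],"turn":0},
    {"linear":[-0.028,-0.03,0],"turn":0},
    {"linear":[-0.028,-0.03,0],"turn":0},
    {"linear":[-0.028,-0.03,0],"turn":0},
    {"linear":[-0.028,-0.03,0],"turn":0},
    {"linear":[-0.028,-0.03,0],"turn":0},
  ],
  jaw=-1,
)

```text
t: 1.3
ee_pos: [353.3, 376.7, 436.8]
orientation: [0.28, 3.129, 0.0]
ft_force: [1.1, 1.0, -0.3]
width: 11.3
grasp_force: 0.0
```

Request:
arm_command(
  series=[
    {"linear":[-0.028,-0.03,0],"turn":0},
    {"linear":[-0.028,-0.03,0],"turn":0},
    {"linear":[-0.028,-0.03,0.02],"turn":0},
    {"linear":[-0.028,-0.03,0.035],"turn":0},
    {"linear":[-0.028,-0.03,0.035],"turn":0},
    {"linear":[-0.028,-0.03,0.035],"turn":0},
    {"linear":[0,0,0.04],"turn":0},
    {"linear":[0,0,0.02],"turn":0},
    {"linear":[0,0,0.0],"turn":0},
    {"linear":[0,0,0.0],"turn":0},
  ],
)

```text
t: 2.3
ee_pos: [481.4, 178.9, 259.8]
orientation: [-0.28, -3.129, -0.0]
ft_force: [0.1, 0.4, 0.9]
width: 0.5
grasp_force: 0.0
```

```bash
cat > s.py <<'E'
from h import *
o=ctrl.get_obs();M=R.from_rotvec(o['orientation']).as_matrix()
print(o['t'],o['ee_pos'].round(1),o['ft_force'].round(2),round(o['width'],1),round(o['grasp_force'],1));print(M.round(3)[:,:2].T)
import sys
if len(sys.argv)>3:
    g=np.array([float(a) for a in sys.argv[1:4]]);print('move tool mm',(M.T@(g-o['ee_pos'])).round(1),'turn',round(-np.arctan2(np.cross(M[:2,1],[.177,.984]),M[:2,1]@[.177,.984]),3))
E
python3 s.py 493 174 225
```

```text
2.3 [481.4 178.9 259.8] [0.08 0.4  0.9 ] 0.5 0.0
[[-0.984  0.178  0.   ]
 [ 0.178  0.984  0.   ]]
move tool mm [-12.3  -2.7  34.8] turn -0.001s.py:6: DeprecationWarning: Arrays of 2-dimensional vectors are deprecated. Use arrays of 3-dimensional vectors instead. (deprecated in NumPy 2.0)
  g=np.array([float(a) for a in sys.argv[1:4]]);print('move tool mm',(M.T@(g-o['ee_pos'])).round(1),'turn',round(-np.arctan2(np.cross(M[:2,1],[.177,.984]),M[:2,1]@[.177,.984]),3))
```

Request:
arm_command(
  series=[
    {"linear":[-0.006,-0.0015,0.012],"turn":0},
    {"linear":[-0.006,-0.0015,0.012],"turn":0},
    {"linear":[0,0,0.006],"turn":0},
    {"linear":[0,0,0.0],"turn":0},
    {"linear":[0,0,0.0],"turn":0},
  ],
)

```text
t: 2.8
ee_pos: [492.4, 173.7, 229.2]
orientation: [-0.28, -3.129, 0.0]
ft_force: [-0.3, -0.1, 0.0]
width: 0.3
grasp_force: 0.0
```

Request:
arm_command(
  series=[
    {"linear":[0,0,0.001],"turn":0},
    {"linear":[0,0,0.001],"turn":0},
    {"linear":[0,0,0.0],"turn":0},
  ],
)

```text
t: 3.1
ee_pos: [492.4, 173.7, 227.5]
orientation: [0.28, 3.129, 0.0]
ft_force: [-0.5, -0.8, -0.0]
width: 0.4
grasp_force: 0.0
```

Request:
arm_command(
  series=[
    {"linear":[0,0,0.001],"turn":0},
    {"linear":[0,0,0.001],"turn":0},
    {"linear":[0,0,0.0],"turn":0},
  ],
)

```text
t: 3.4
ee_pos: [492.4, 173.6, 225.2]
orientation: [-0.28, -3.129, 0.0]
ft_force: [0.2, -0.0, -0.2]
width: 0.2
grasp_force: 0.0
```

Request:
arm_command(
  series=[
    {"linear":[0,0,0.001],"turn":0},
    {"linear":[0,0,0.001],"turn":0},
    {"linear":[0,0,0.0],"turn":0},
  ],
)

```text
t: 3.7
ee_pos: [492.4, 173.6, 223.2]
orientation: [-0.28, -3.129, 0.0]
ft_force: [0.2, 0.2, -0.4]
width: 0.4
grasp_force: 0.0
```

Request:
arm_command(
  series=[
    {"linear":[0,0,0.001],"turn":0},
    {"linear":[0,0,0.001],"turn":0},
    {"linear":[0,0,0.0],"turn":0},
  ],
)

```text
t: 4.0
ee_pos: [492.4, 173.6, 221.2]
orientation: [-0.28, -3.129, 0.0]
ft_force: [0.2, -0.0, -0.1]
width: 0.4
grasp_force: 0.0
```

Request:
arm_command(
  series=[
    {"linear":[0,0,0.001],"turn":0},
    {"linear":[0,0,0.001],"turn":0},
    {"linear":[0,0,0.0],"turn":0},
  ],
)

```text
t: 4.3
ee_pos: [492.4, 173.6, 219.2]
orientation: [-0.28, -3.129, 0.0]
ft_force: [0.7, 0.0, 0.2]
width: 0.5
grasp_force: 0.0
```

Request:
arm_command(
  series=[
    {"linear":[0,0,0.001],"turn":0},
    {"linear":[0,0,0.0],"turn":0},
  ],
)

```text
t: 4.5
ee_pos: [492.4, 173.6, 218.2]
orientation: [-0.28, -3.129, 0.0]
ft_force: [0.1, 0.1, 0.7]
width: 0.4
grasp_force: 0.0
```

Request:
arm_command(
  series=[
    {"linear":[0,0,0.001],"turn":0},
    {"linear":[0,0,0.0],"turn":0},
  ],
)

```text
t: 4.7
ee_pos: [492.4, 173.6, 217.2]
orientation: [-0.28, -3.129, 0.0]
ft_force: [-0.4, 1.0, -0.5]
width: 0.5
grasp_force: 0.0
```

Request:
arm_command(
  series=[
    {"linear":[0,0,0.001],"turn":0},
    {"linear":[0,0,0.0],"turn":0},
  ],
)

```text
t: 4.9
ee_pos: [492.5, 173.7, 216.5]
orientation: [0.281, 3.129, 0.0]
ft_force: [-0.7, -0.2, 2.2]
width: 0.3
grasp_force: 1.2
```

Request:
arm_command(
  series=[
    {"linear":[0,0,0.001],"turn":0},
    {"linear":[0,0,0.0],"turn":0},
  ],
)

```text
t: 5.1
ee_pos: [492.5, 173.7, 215.5]
orientation: [0.28, 3.129, 0.0]
ft_force: [-0.5, 0.3, 3.2]
width: 0.2
grasp_force: 1.7
```

Request:
arm_command(
  series=[
    {"linear":[0,0,0.001],"turn":0},
    {"linear":[0,0,0.001],"turn":0},
    {"linear":[0,0,0.0],"turn":0},
  ],
)

```text
t: 5.4
ee_pos: [492.5, 173.7, 213.2]
orientation: [0.281, 3.129, 0.0]
ft_force: [-1.2, 0.9, 3.0]
width: 0.6
grasp_force: 1.7
```

Request:
arm_command(
  series=[
    {"linear":[0,0,0.001],"turn":0},
    {"linear":[0,0,0.0],"turn":0},
  ],
)

```text
t: 5.6
ee_pos: [492.5, 173.7, 212.2]
orientation: [-0.28, -3.129, -0.0]
ft_force: [-0.4, 1.1, 3.3]
width: 0.4
grasp_force: 1.8
```

Request:
arm_command(
  series=[
    {"linear":[0,0,0.0005],"turn":0},
    {"linear":[0,0,0.0],"turn":0},
  ],
)

```text
t: 5.8
ee_pos: [492.5, 173.7, 211.8]
orientation: [-0.281, -3.129, -0.0]
ft_force: [-1.0, 0.3, 4.0]
width: 0.9
grasp_force: 1.9
```

Request:
arm_command(
  series=[
    {"linear":[0,0,0.0004],"turn":0},
    {"linear":[0,0,0.0],"turn":0},
  ],
)

```text
t: 6.0
ee_pos: [492.5, 173.7, 211.5]
orientation: [0.281, 3.129, 0.0]
ft_force: [-1.2, -0.1, 5.0]
width: 0.3
grasp_force: 2.6
```

Request:
arm_command(
  series=[
    {"linear":[0,0,0.0002],"turn":0},
    {"linear":[0,0,0.0],"turn":0},
  ],
)

```text
t: 6.2
ee_pos: [492.5, 173.7, 211.4]
orientation: [0.28, 3.129, 0.0]
ft_force: [-2.3, 0.5, 5.7]
width: 0.7
grasp_force: 2.9
```

Request:
arm_command(
  series=[
    {"linear":[0,0,-0.003],"turn":0},
    {"linear":[0.02,0,-0.03],"turn":0},
    {"linear":[0.035,0,-0.03],"turn":0},
    {"linear":[0.035,0,-0.02],"turn":0},
    {"linear":[0.02,-0.03,0],"turn":0},
    {"linear":[0,-0.04,0],"turn":0},
    {"linear":[0,-0.045,0],"turn":0},
    {"linear":[0,-0.045,0],"turn":0},
    {"linear":[0,-0.045,0],"turn":0},
    {"linear":[0,-0.045,0],"turn":0},
  ],
  jaw=0.36,
)

```text
t: 7.2
ee_pos: [339.1, -54.4, 294.4]
orientation: [0.279, 3.128, -0.001]
ft_force: [1.5, -0.5, -0.4]
width: 59.6
grasp_force: 0.0
```

```bash
python3 -W ignore s.py 487 -298 100
python3 - <<'E'
from h import *
T=cam('top');S=cam('side');cv2.imwrite('pics/c.png',np.vstack([T['frame'][130:340,60:440],S['frame'][60:300,60:440]]))
E
```

```text
7.2 [339.1 -54.4 294.4] [ 1.54 -0.5  -0.4 ] 59.6 0.0
[[-0.984  0.177 -0.001]
 [ 0.177  0.984 -0.   ]]
move tool mm [-188.6 -213.5  194.6] turn -0.0
```

View pics/c.png

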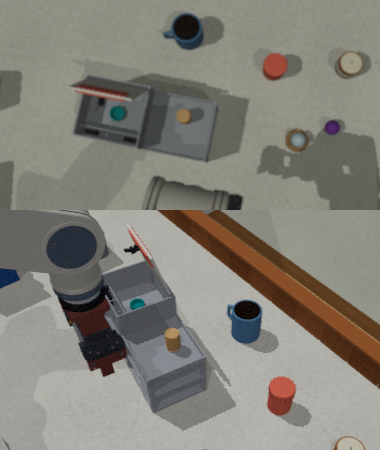

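The picture shows the hatch standing open, with the teal nest visible at top (179,243) and side (197,154). The egg is still on its stand.

Request:
arm_command(
  series=[
    {"linear":[-0.027,-0.0305,0],"turn":0},
    {"linear":[-0.027,-0.0305,0.015],"turn":0},
    {"linear":[-0.027,-0.0305,0.02],"turn":0},
    {"linear":[-0.027,-0.0305,0.025],"turn":0},
    {"linear":[-0.027,-0.0305,0.025],"turn":0},
    {"linear":[-0.027,-0.0305,0.025],"turn":0},
    {"linear":[-0.0266,-0.0305,0.025],"turn":0},
    {"linear":[0,0,0.025],"turn":0},
    {"linear":[0,0,0.0],"turn":0},
    {"linear":[0,0,0.0],"turn":0},
  ],
)

```text
t: 8.3
ee_pos: [487.1, -295.3, 133.8]
orientation: [-0.279, -3.127, -0.002]
ft_force: [0.5, 0.0, 0.4]
width: 59.6
grasp_force: 0.0
```

```bash
python3 -W ignore s.py 487 -298 36
python3 - <<'E'
from h import *
T=cam('top');S=cam('side');rs=[]
for n,im,b in(('T',T,(165,228,195,258)),('S',S,(180,138,215,170))):
    x0,y0,x1,y1=b;h=cv2.cvtColor(im['frame'],cv2.COLOR_BGR2HSV).astype(int)
    m=np.zeros(h.shape[:2],np.uint8);g=h[y0:y1,x0:x1];m[y0:y1,x0:x1]=((g[...,0]>78)&(g[...,0]<98)&(g[...,1]>120))*255
    c=max(cv2.findContours(m,cv2.RETR_EXTERNAL,cv2.CHAIN_APPROX_NONE)[0],key=cv2.contourArea)
    (u,v),ax,_=cv2.minAreaRect(c);rs.append(ray(im,u,v));print(n,u,v,ax,cv2.boundingRect(c),plane(im,u,v,133).round(1))
print(cross(*rs))
x0=100;a=T['frame'][200:280,130:220];b=T['frame'][240:300,330:400];c=S['frame'][270:340,260:340]
z=lambda q:cv2.resize(q,(260,230),interpolation=cv2.INTER_CUBIC)
cv2.imwrite('pics/d.png',np.hstack([z(a),z(b),z(c)]))
E
```

```text
8.3 [ 487.1 -295.3  133.8] [0.47 0.04 0.41] 59.6 0.0
[[-0.984  0.177  0.002]
 [ 0.177  0.984  0.001]]
move tool mm [-0.6 -2.7 97.8] turn -0.0
T 177.0 243.0 (14.0, 14.0) (170, 236, 15, 15) [538.3 165.3 133. ]Traceback (most recent call last):
  File "<stdin>", line 6, in <module>
ValueError: max() iterable argument is empty
```

Request:
arm_command(
  series=[
    {"linear":[0,-0.002,0.02],"turn":0},
    {"linear":[0,0,0.025],"turn":0},
    {"linear":[0,0,0.025],"turn":0},
    {"linear":[0,0,0.02],"turn":0},
    {"linear":[0,0,0.01],"turn":0},
    {"linear":[0,0,0],"turn":0},
    {"linear":[0,0,0],"turn":0},
  ],
)

```text
t: 9.1
ee_pos: [487.8, -298.6, 35.5]
orientation: [0.28, 3.128, -0.001]
ft_force: [0.6, 0.2, 1.4]
width: 59.6
grasp_force: 0.0
```

```bash
python3 -W ignore s.py 487 -298 34
python3 - <<'E'
from h import *
T=cam('top');S=cam('side')
z=lambda q:cv2.resize(q,(380,320),interpolation=cv2.INTER_CUBIC)
cv2.imwrite('pics/d.png',np.hstack([z(T['frame'][235:305,320:405]),z(S['frame'][270:340,255:340])]))
E
```

```text
9.1 [ 487.8 -298.6   35.5] [0.56 0.18 1.41] 59.6 0.0
[[-0.984  0.178 -0.002]
 [ 0.178  0.984 -0.001]]
move tool mm [0.9 0.5 1.5] turn -0.0
```

View pics/d.png

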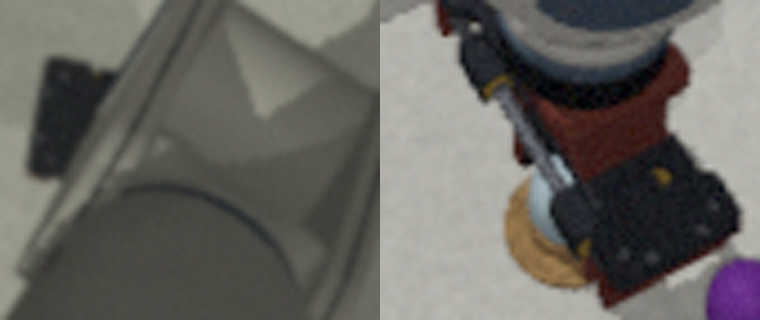

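The egg is between the fingers with the stand undisturbed, and the purple one is clear. Closing now.

Request:
arm_command(
  series=[
    {"linear":[0.001,0,0.001],"turn":0},
    {"linear":[0,0,0],"turn":0},
    {"linear":[0,0,0],"turn":0},
    {"linear":[0,0,0],"turn":0},
    {"linear":[0,0,0],"turn":0},
    {"linear":[0,0,0],"turn":0},
  ],
  jaw=-1,
)

```text
t: 9.8
ee_pos: [486.2, -298.5, 33.5]
orientation: [0.28, 3.129, -0.001]
ft_force: [-1.8, -0.7, 4.2]
width: 39.6
grasp_force: 30.0
```

Request:
arm_command(
  series=[
    {"linear":[0,0,-0.01],"turn":0},
    {"linear":[0,0,-0.01],"turn":0},
    {"linear":[0,0,-0.015],"turn":0},
    {"linear":[0,0,-0.025],"turn":0},
    {"linear":[0,0,0],"turn":0},
    {"linear":[0,0,0],"turn":0},
  ],
)

```text
t: 10.4
ee_pos: [486.5, -298.4, 94.2]
orientation: [0.28, 3.127, -0.001]
ft_force: [0.1, 0.5, -0.8]
width: 39.6
grasp_force: 30.0
```

```bash
python3 -W ignore s.py 538.2 165.7 300
python3 - <<'E'
from h import *
S=cam('side')
cv2.imwrite('pics/e.png',cv2.resize(S['frame'][230:340,240:350],(500,500),interpolation=cv2.INTER_CUBIC))
E
```

```text
10.4 [ 486.5 -298.4   94.2] [ 0.13  0.49 -0.8 ] 39.6 30.0
[[-0.984  0.178 -0.002]
 [ 0.178  0.984 -0.001]]
move tool mm [  31.3  465.8 -206.2] turn -0.001
```

View pics/e.png

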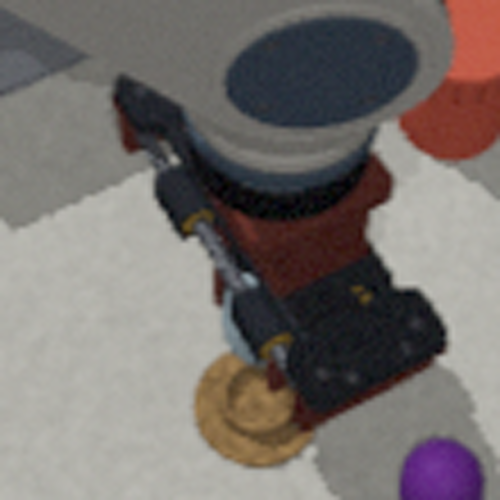

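The egg is held and lifted clear; the stand is still upright with its ring empty.

Request:
arm_command(
  series=[
    {"linear":[0.003,0.015,-0.025],"turn":0},
    {"linear":[0.003,0.02,-0.035],"turn":0},
    {"linear":[0.003,0.03,-0.035],"turn":0},
    {"linear":[0.003,0.035,-0.03],"turn":0},
    {"linear":[0.003,0.04,-0.025],"turn":0},
    {"linear":[0.003,0.045,0],"turn":0},
    {"linear":[0.003,0.045,0],"turn":0},
    {"linear":[0.003,0.045,0],"turn":0},
    {"linear":[0.003,0.045,0],"turn":0},
    {"linear":[0.003,0.045,0],"turn":0},
  ],
)

```text
t: 11.45
ee_pos: [520.8, 68.1, 242.2]
orientation: [-0.28, -3.127, 0.001]
ft_force: [0.7, 0.0, -0.7]
width: 39.6
grasp_force: 30.0
```

Request:
arm_command(
  series=[
    {"linear":[0,0.04,0],"turn":0},
    {"linear":[0,0.03,0],"turn":0},
    {"linear":[0,0.02,0],"turn":0},
    {"linear":[0,0.008,0],"turn":0},
    {"linear":[0,0,0],"turn":0},
    {"linear":[0,0,0],"turn":0},
  ],
)

```text
t: 12.05
ee_pos: [538.4, 161.9, 242.6]
orientation: [-0.281, -3.128, 0.001]
ft_force: [-0.8, 0.1, -1.0]
width: 39.2
grasp_force: 30.0
```

```bash
python3 -W ignore s.py 538.2 165.7 160
python3 - <<'E'
from h import *
S=cam('side');T=cam('top')
cv2.imwrite('pics/f.png',np.hstack([cv2.resize(S['frame'][60:220,110:270],(400,400)),cv2.resize(T['frame'][180:300,120:240],(400,400))]))
E
```

```text
12.05 [538.4 161.9 242.6] [-0.77  0.1  -1.04] 39.2 30.0
[[-0.984  0.178  0.001]
 [ 0.178  0.984 -0.001]]
move tool mm [ 0.7  3.8 82.6] turn -0.001
```

View pics/f.png

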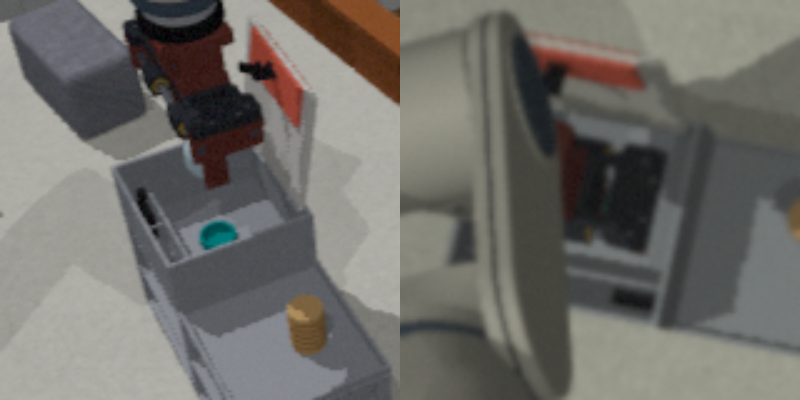

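The egg hangs over the bin, clear of the cam and hatch. The nest is visible in the side view at about (197,154), so I'll cross-check its position.

Run:
```python
from h import *
S=cam('side');b=(180,138,215,170);x0,y0,x1,y1=b
h=cv2.cvtColor(S['frame'],cv2.COLOR_BGR2HSV).astype(int)
m=np.zeros(h.shape[:2],np.uint8);g=h[y0:y1,x0:x1];m[y0:y1,x0:x1]=((g[...,0]>75)&(g[...,0]<100)&(g[...,1]>110))*255
c=max(cv2.findContours(m,cv2.RETR_EXTERNAL,cv2.CHAIN_APPROX_NONE)[0],key=cv2.contourArea)
print(cv2.boundingRect(c))
# predicted ring bounds for nest at (538.2,165.7)
a=np.linspace(0,6.28,40);P=np.vstack([np.c_[538.2+19.5*np.cos(a),165.7+19.5*np.sin(a),0*a+z] for z in(125,136)])
q=proj(S,P);print(q.min(0),q.max(0)+0); 
x,y,w,hh=cv2.boundingRect(c);print(plane(S,x+w/2-.5,y+hh/2-.5,130.5))
```

```text
(190, 148, 15, 12)
[189.02017455 148.22521829] [204.78636466 161.93391206]
[541.32329177 170.36698418 130.5       ]
```

Request:
arm_command(
  series=[
    {"linear":[0,0.0038,0.01],"turn":0},
    {"linear":[0,0,0.02],"turn":0},
    {"linear":[0,0,0.02],"turn":0},
    {"linear":[0,0,0.015],"turn":0},
    {"linear":[0,0,0.01],"turn":0},
    {"linear":[0,0,0],"turn":0},
    {"linear":[0,0,0],"turn":0},
  ],
)

```text
t: 12.9
ee_pos: [539.7, 166.4, 168.3]
orientation: [0.281, 3.129, 0.0]
ft_force: [0.3, -0.2, -1.0]
width: 39.7
grasp_force: 30.0
```

```bash
python3 -W ignore s.py 538.2 165.7 154.5
```

```text
12.9 [539.7 166.4 168.3] [ 0.28 -0.24 -0.98] 39.7 30.0
[[-0.984  0.178 -0.   ]
 [ 0.178  0.984  0.   ]]
move tool mm [ 1.4 -1.  13.8] turn -0.001
```

Request:
arm_command(
  series=[
    {"linear":[0.0013,-0.0008,0.004],"turn":0},
    {"linear":[0,0,0.003],"turn":0},
    {"linear":[0,0,0.002],"turn":0},
    {"linear":[0,0,0],"turn":0},
  ],
)

```text
t: 13.3
ee_pos: [538.0, 165.9, 159.1]
orientation: [-0.28, -3.129, 0.0]
ft_force: [-0.1, -0.1, -0.3]
width: 39.1
grasp_force: 30.0
```

Request:
arm_command(
  series=[
    {"linear":[0,0,0.001],"turn":0},
    {"linear":[0,0,0.001],"turn":0},
    {"linear":[0,0,0],"turn":0},
  ],
)

```text
t: 13.6
ee_pos: [538.1, 165.9, 157.1]
orientation: [-0.28, -3.129, 0.0]
ft_force: [-0.0, -0.6, -0.9]
width: 39.1
grasp_force: 30.0
```

Request:
arm_command(
  series=[
    {"linear":[0,0,0.001],"turn":0},
    {"linear":[0,0,0.001],"turn":0},
    {"linear":[0,0,0],"turn":0},
  ],
)

```text
t: 13.9
ee_pos: [538.2, 165.9, 155.2]
orientation: [0.28, 3.129, -0.0]
ft_force: [0.0, 0.4, 0.3]
width: 39.6
grasp_force: 30.0
```

Request:
arm_command(
  series=[
    {"linear":[0,0,0.0007],"turn":0},
    {"linear":[0,0,0],"turn":0},
    {"linear":[0,0,0],"turn":0},
  ],
)

```text
t: 14.2
ee_pos: [538.3, 165.9, 154.9]
orientation: [0.28, 3.129, 0.0]
ft_force: [-1.4, -1.0, 5.1]
width: 39.5
grasp_force: 30.0
```

Request:
arm_command(
  series=[
    {"linear":[0,0,0.0006],"turn":0},
    {"linear":[0,0,0],"turn":0},
    {"linear":[0,0,0],"turn":0},
  ],
)

```text
t: 14.5
ee_pos: [538.4, 165.9, 154.7]
orientation: [0.28, 3.128, 0.0]
ft_force: [-2.4, -2.1, 8.5]
width: 39.7
grasp_force: 30.0
```

Request:
arm_command(
  series=[
    {"linear":[0.0004,-0.0004,-0.0009],"turn":0},
    {"linear":[0,0,0],"turn":0},
  ],
)

```text
t: 14.7
ee_pos: [537.8, 165.6, 154.9]
orientation: [0.281, 3.128, 0.0]
ft_force: [0.7, -1.0, 1.7]
width: 39.4
grasp_force: 30.0
```

Request:
arm_command(
  series=[
    {"linear":[0,0,0],"turn":0},
    {"linear":[0,0,0],"turn":0},
    {"linear":[0,0,0],"turn":0},
    {"linear":[0,0,0],"turn":0},
    {"linear":[0,0,0],"turn":0},
    {"linear":[0,0,0],"turn":0},
  ],
  jaw=0.36,
)

```text
t: 15.3
ee_pos: [537.6, 165.6, 154.8]
orientation: [-0.28, -3.129, 0.0]
ft_force: [-0.1, 0.4, -0.5]
width: 59.9
grasp_force: 0.0
```

Request:
arm_command(
  series=[
    {"linear":[0,0,-0.01],"turn":0},
    {"linear":[0,0,-0.03],"turn":0},
    {"linear":[0,0,-0.04],"turn":0},
    {"linear":[0,0,-0.03],"turn":0},
    {"linear":[0.03,0,-0.03],"turn":0},
    {"linear":[0.045,0,0],"turn":0},
    {"linear":[0.045,0,0],"turn":0},
    {"linear":[0.03,0,0],"turn":0},
    {"linear":[0,0,0],"turn":0},
  ],
)

```text
t: 16.2
ee_pos: [386.8, 192.3, 295.5]
orientation: [-0.277, -3.129, -0.0]
ft_force: [-0.4, -0.1, -0.9]
width: 59.6
grasp_force: 0.0
```

```bash
python3 -W ignore s.py
python3 - <<'E'
from h import *
S=cam('side');T=cam('top')
cv2.imwrite('pics/g.png',np.hstack([cv2.resize(S['frame'][60:220,110:270],(400,400)),cv2.resize(T['frame'][180:300,120:240],(400,400))]))
E
```

```text
16.2 [386.8 192.3 295.5] [-0.39 -0.09 -0.9 ] 59.6 0.0
[[-0.984  0.176  0.001]
 [ 0.176  0.984  0.   ]]
```

View pics/g.png

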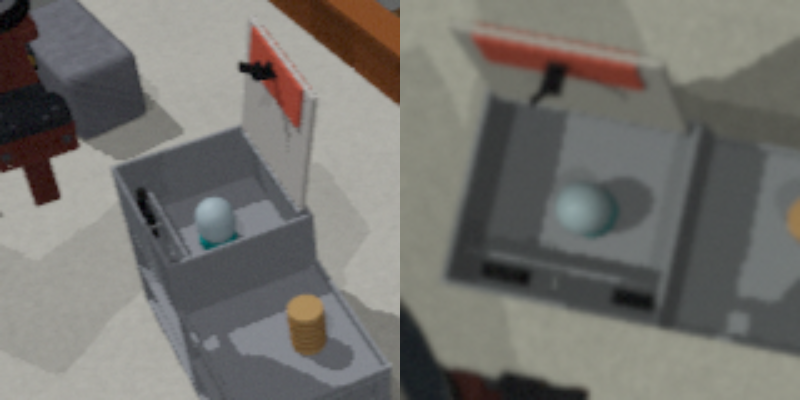

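The egg sits upright in the teal nest (side crop 215,220; top crop 585,208), and the hatch is open. Next I go over the top to get behind the hatch.

Request:
arm_command(
  series=[
    {"linear":[0,0,-0.03],"turn":0},
    {"linear":[0,0,-0.04],"turn":0},
    {"linear":[0,0,-0.04],"turn":0},
    {"linear":[-0.03,0,0],"turn":0},
    {"linear":[-0.04,0,0],"turn":0},
    {"linear":[-0.045,0,0],"turn":0},
    {"linear":[-0.045,0,0],"turn":0},
    {"linear":[-0.045,0,0],"turn":0},
    {"linear":[-0.045,0,0],"turn":0},
    {"linear":[-0.035,0,0],"turn":0},
  ],
  jaw=-1,
)

```text
t: 17.3
ee_pos: [674.1, 139.9, 404.1]
orientation: [0.283, 3.128, -0.0]
ft_force: [0.5, 0.1, -0.2]
width: 0.5
grasp_force: 0.0
```

Request:
arm_command(
  series=[
    {"linear":[0,0,0],"turn":0},
    {"linear":[0,0,0],"turn":0},
  ],
)

```text
t: 17.5
ee_pos: [671.4, 140.7, 403.7]
orientation: [-0.283, -3.127, 0.001]
ft_force: [0.3, 0.3, -0.1]
width: 0.5
grasp_force: 0.0
```

```bash
python3 -W ignore s.py 667 142.5 329
```

```text
17.5 [671.4 140.7 403.7] [ 0.28  0.34 -0.07] 0.5 0.0
[[-0.984  0.179  0.001]
 [ 0.179  0.984 -0.001]]
move tool mm [ 4.6  1.  74.7] turn -0.002
```

Request:
arm_command(
  series=[
    {"linear":[0,0.001,0.03],"turn":0},
    {"linear":[0,0,0.03],"turn":0},
    {"linear":[0,0,0.015],"turn":0},
    {"linear":[0.008,0,0],"turn":0},
    {"linear":[0.008,0,0],"turn":0},
    {"linear":[0.006,0,0],"turn":0},
    {"linear":[0.004,0,0],"turn":0},
    {"linear":[0.003,0,0],"turn":0},
    {"linear":[0,0,0],"turn":0},
  ],
)

```text
t: 18.4
ee_pos: [642.4, 147.9, 330.9]
orientation: [0.28, 3.127, 0.001]
ft_force: [0.0, -0.0, 0.5]
width: 0.7
grasp_force: 0.1
```

Request:
arm_command(
  series=[
    {"linear":[0.003,0,0],"turn":0},
    {"linear":[0.003,0,0],"turn":0},
    {"linear":[0.003,0,0],"turn":0},
    {"linear":[0.003,0,0],"turn":0},
    {"linear":[0.003,0,0],"turn":0},
    {"linear":[0.003,0,0],"turn":0},
    {"linear":[0.003,0,0],"turn":0},
    {"linear":[0.003,0,0],"turn":0},
  ],
)

```text
t: 19.2
ee_pos: [618.2, 152.0, 329.8]
orientation: [-0.28, -3.129, 0.0]
ft_force: [2.4, -0.5, 1.4]
width: 0.9
grasp_force: 1.1
```

```bash
python3 -W ignore s.py 618.8 151.2 329
```

```text
19.2 [618.2 152.  329.8] [ 2.42 -0.54  1.45] 0.9 1.1
[[-0.984  0.178  0.   ]
 [ 0.178  0.984 -0.   ]]
move tool mm [-0.7 -0.7  0.8] turn -0.001
```

Request:
arm_command(
  series=[
    {"linear":[0.004,0,0],"turn":0},
    {"linear":[0.004,0,0],"turn":0},
    {"linear":[0.004,0,0.0005],"turn":0},
    {"linear":[0.004,0,0.0005],"turn":0},
    {"linear":[0.004,0,0.0005],"turn":0},
    {"linear":[0.004,0,0.0007],"turn":0},
    {"linear":[0.004,0,0.0008],"turn":0},
    {"linear":[0.005,0,0.001],"turn":0},
    {"linear":[0.005,0,0.0012],"turn":0},
    {"linear":[0.005,0,0.0015],"turn":0},
  ],
)

```text
t: 20.2
ee_pos: [575.7, 159.6, 322.8]
orientation: [-0.281, -3.129, 0.0]
ft_force: [3.5, -0.9, 0.7]
width: 0.4
grasp_force: 1.4
```

Request:
arm_command(
  series=[
    {"linear":[0.0034,0,0.0014],"turn":0},
    {"linear":[0.0034,0,0.0014],"turn":0},
    {"linear":[0.0034,0,0.0015],"turn":0},
    {"linear":[0.0033,0,0.0015],"turn":0},
    {"linear":[0.0033,0,0.0015],"turn":0},
    {"linear":[0.0031,0,0.0016],"turn":0},
    {"linear":[0.003,0,0.0017],"turn":0},
    {"linear":[0.003,0,0.0017],"turn":0},
    {"linear":[0.0029,0,0.0018],"turn":0},
    {"linear":[0.0028,0,0.002],"turn":0},
  ],
)

```text
t: 21.2
ee_pos: [545.0, 165.2, 306.8]
orientation: [0.28, 3.129, -0.0]
ft_force: [3.8, -0.5, 0.8]
width: 0.3
grasp_force: 1.3
```

```bash
python3 -W ignore s.py 520.4 168.9 282.7; python3 -W ignore s.py 545.3 164.4 307.1
```

```text
21.2 [545.  165.2 306.8] [ 3.79 -0.47  0.77] 0.3 1.3
[[-0.984  0.178 -0.   ]
 [ 0.178  0.984 -0.   ]]
move tool mm [24.8 -0.8 24.1] turn -0.001
21.2 [545.  165.2 306.8] [ 3.79 -0.47  0.77] 0.3 1.3
[[-0.984  0.178 -0.   ]
 [ 0.178  0.984 -0.   ]]
move tool mm [-0.5 -0.8 -0.3] turn -0.001
```

Request:
arm_command(
  series=[
    {"linear":[0.0028,0,0.0021],"turn":0},
    {"linear":[0.0027,0,0.0022],"turn":0},
    {"linear":[0.0027,0,0.0023],"turn":0},
    {"linear":[0.0026,0,0.0023],"turn":0},
    {"linear":[0.0026,0,0.0024],"turn":0},
    {"linear":[0.0025,0,0.0025],"turn":0},
    {"linear":[0.0024,0,0.0025],"turn":0},
    {"linear":[0.0024,0,0.0026],"turn":0},
    {"linear":[0.0023,0,0.0027],"turn":0},
    {"linear":[0.0022,0,0.0028],"turn":0},
  ],
)

```text
t: 22.2
ee_pos: [520.2, 169.8, 282.5]
orientation: [0.28, 3.129, 0.0]
ft_force: [3.4, -1.3, 1.9]
width: 0.4
grasp_force: 1.4
```

Request:
arm_command(
  series=[
    {"linear":[0.0021,0,0.0029],"turn":0},
    {"linear":[0.002,0,0.003],"turn":0},
    {"linear":[0.002,0,0.003],"turn":0},
    {"linear":[0.0019,0,0.003],"turn":0},
    {"linear":[0.0018,0,0.0031],"turn":0},
    {"linear":[0.0017,0,0.0031],"turn":0},
    {"linear":[0.0016,0,0.0032],"turn":0},
    {"linear":[0.0014,0,0.0032],"turn":0},
    {"linear":[0.0013,0,0.0033],"turn":0},
    {"linear":[0.0012,0,0.0033],"turn":0},
  ],
)

```text
t: 23.2
ee_pos: [503.4, 172.8, 251.3]
orientation: [-0.281, -3.129, -0.0]
ft_force: [2.9, -1.1, 2.4]
width: 0.4
grasp_force: 1.6
```

```bash
python3 -W ignore s.py 503.8 171.9 251.6; python3 -W ignore s.py 498 172.9 228.8
```

```text
23.2 [503.4 172.8 251.3] [ 2.92 -1.1   2.42] 0.4 1.6
[[-0.984  0.178  0.   ]
 [ 0.178  0.984  0.   ]]
move tool mm [-0.5 -0.8 -0.3] turn -0.001
23.2 [503.4 172.8 251.3] [ 2.92 -1.1   2.42] 0.4 1.6
[[-0.984  0.178  0.   ]
 [ 0.178  0.984  0.   ]]
move tool mm [ 5.4 -0.9 22.5] turn -0.001
```

Request:
arm_command(
  series=[
    {"linear":[0.001,0,0.003],"turn":0},
    {"linear":[0.001,0,0.003],"turn":0},
    {"linear":[0.001,0,0.003],"turn":0},
    {"linear":[0.001,0,0.003],"turn":0},
    {"linear":[0.001,0,0.003],"turn":0},
    {"linear":[0.001,0,0.003],"turn":0},
    {"linear":[0.001,0,0.002],"turn":0},
    {"linear":[0.001,0,0.002],"turn":0},
    {"linear":[0.001,0,0.002],"turn":0},
    {"linear":[0,0,0],"turn":0},
  ],
)

```text
t: 24.2
ee_pos: [494.4, 174.4, 227.3]
orientation: [-0.28, -3.128, 0.0]
ft_force: [2.5, 0.5, 2.1]
width: 0.6
grasp_force: 1.5
```

Request:
arm_command(
  series=[
    {"linear":[0.0005,0,0.002],"turn":0},
    {"linear":[0,0,0.002],"turn":0},
    {"linear":[0,0,0.002],"turn":0},
    {"linear":[0,0,0.002],"turn":0},
    {"linear":[0,0,0.001],"turn":0},
    {"linear":[0,0,0],"turn":0},
  ],
)

```text
t: 24.8
ee_pos: [493.7, 174.5, 218.2]
orientation: [-0.28, -3.128, 0.0]
ft_force: [-2.0, 1.1, 3.0]
width: 0.2
grasp_force: 1.8
```

Request:
arm_command(
  series=[
    {"linear":[0,0,0.001],"turn":0},
    {"linear":[0,0,0.001],"turn":0},
    {"linear":[0,0,0],"turn":0},
  ],
)

```text
t: 25.1
ee_pos: [493.7, 174.5, 216.2]
orientation: [-0.28, -3.128, 0.0]
ft_force: [-3.1, 1.7, 4.1]
width: 0.8
grasp_force: 1.9
```

Request:
arm_command(
  series=[
    {"linear":[0,0,0.001],"turn":0},
    {"linear":[0,0,0.001],"turn":0},
    {"linear":[0,0,0],"turn":0},
  ],
)

```text
t: 25.4
ee_pos: [494.1, 174.3, 214.3]
orientation: [-0.28, -3.129, 0.001]
ft_force: [-2.8, 0.6, 2.3]
width: 0.5
grasp_force: 1.4
```

Request:
arm_command(
  series=[
    {"linear":[0,0,0.001],"turn":0},
    {"linear":[0,0,0.001],"turn":0},
    {"linear":[0,0,0],"turn":0},
  ],
)

```text
t: 25.7
ee_pos: [494.2, 174.3, 212.4]
orientation: [-0.28, -3.129, 0.0]
ft_force: [-2.8, 0.2, 3.9]
width: 0.7
grasp_force: 1.8
```

Request:
arm_command(
  series=[
    {"linear":[0,0,0.0006],"turn":0},
    {"linear":[0,0,0],"turn":0},
  ],
)

```text
t: 25.9
ee_pos: [494.2, 174.3, 211.9]
orientation: [0.28, 3.129, -0.0]
ft_force: [-2.3, -0.1, 4.2]
width: 0.6
grasp_force: 1.8
```

Request:
arm_command(
  series=[
    {"linear":[0,0,0.0004],"turn":0},
    {"linear":[0,0,0],"turn":0},
  ],
)

```text
t: 26.1
ee_pos: [494.2, 174.4, 211.6]
orientation: [0.28, 3.129, -0.0]
ft_force: [-3.8, -0.5, 4.7]
width: 0.6
grasp_force: 2.6
```

Request:
arm_command(
  series=[
    {"linear":[0,0,0.0003],"turn":0},
    {"linear":[0,0,0],"turn":0},
  ],
)

```text
t: 26.3
ee_pos: [494.3, 174.4, 211.4]
orientation: [0.28, 3.129, -0.0]
ft_force: [-4.0, 0.0, 7.1]
width: 0.3
grasp_force: 3.1
```

Request:
arm_command(
  series=[
    {"linear":[0,0,0.0002],"turn":0},
    {"linear":[0,0,0],"turn":0},
  ],
)

```text
t: 26.5
ee_pos: [494.3, 174.4, 211.3]
orientation: [0.28, 3.129, -0.0]
ft_force: [-3.2, -0.7, 7.0]
width: 0.6
grasp_force: 3.5
```

Request:
arm_command(
  series=[
    {"linear":[0,0,-0.003],"turn":0},
    {"linear":[0,0,-0.003],"turn":0},
    {"linear":[0,0,-0.005],"turn":0},
    {"linear":[0,0,-0.01],"turn":0},
    {"linear":[0,0,-0.03],"turn":0},
    {"linear":[0.03,0,-0.03],"turn":0},
    {"linear":[0.04,0,-0.03],"turn":0},
    {"linear":[0.04,0,0],"turn":0},
    {"linear":[0.03,0,0],"turn":0},
    {"linear":[0,0,0],"turn":0},
  ],
)

```text
t: 27.5
ee_pos: [353.8, 199.4, 322.8]
orientation: [0.277, 3.129, 0.001]
ft_force: [-0.6, 0.6, 0.4]
width: 0.2
grasp_force: 0.0
```

Request:
arm_command(
  series=[
    {"linear":[0,0,0],"turn":0},
    {"linear":[0,0,0],"turn":0},
    {"linear":[0,0,0],"turn":0},
    {"linear":[0,0,0],"turn":0},
    {"linear":[0,0,0],"turn":0},
  ],
)

```text
t: 28.0
ee_pos: [356.9, 199.2, 321.8]
orientation: [-0.281, -3.128, 0.0]
ft_force: [0.1, 0.8, -0.6]
width: 0.3
grasp_force: 0.0
```

```bash
python3 -W ignore s.py
python3 - <<'E'
from h import *
S=cam('side');T=cam('top')
cv2.imwrite('pics/i.png',np.hstack([cv2.resize(S['frame'][60:300,110:350],(400,400)),cv2.resize(T['frame'][180:300,120:240],(400,400))]))
E
```

```text
28.0 [356.9 199.2 321.8] [ 0.07  0.79 -0.62] 0.3 0.0
[[-0.984  0.178  0.   ]
 [ 0.178  0.984 -0.   ]]
```

View pics/i.png

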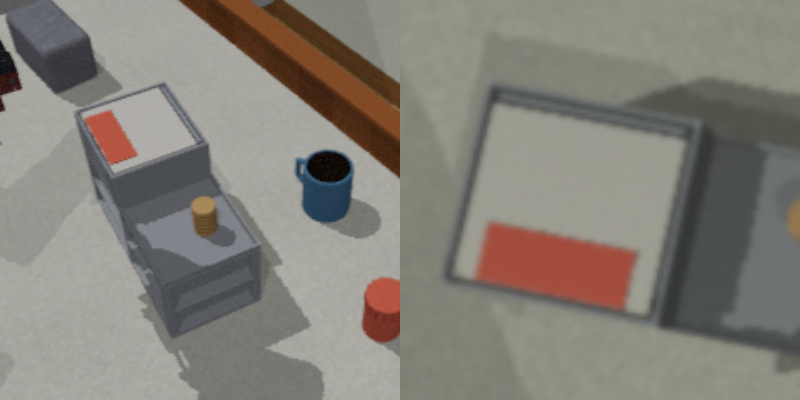

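The hatch is shut and flush 1.5 s after release, the arm is clear, and the bystanders I can see have not moved.

```bash
python3 -c "
from workcell import ctrl
print(ctrl.close_job())"
```

```text
the job is handed in; nothing more can be done
None
```

The egg was seated upright in the teal nest and the hatch then pressed shut and looked latched flush; wrist-force readings stayed under about 9 N, and the job was handed in at about 28 s, but no verdict came back.

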